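# Seat the bayonet filter cell on the water unit and hold it home

## Robot

A 6-joint arm with a two-finger parallel gripper is mounted at the origin on a cart in front of the work surface, level with it; the furniture and walls round the work are solid. World frame = base frame: x ahead of the robot, y to its left, z up, the work surface at z = 0. Lengths are in m, angles in rad, forces in N, time in s.
With the tool pointing down it reaches from about 0.375 to 0.925 m from the base axis. Payload 5.7 kg.
Tool frame: the origin (TCP) lies at the very end of the fingers, on their centre line; the grasp point (between the pads) lies behind it (env.hold_point_z is the z of the grasp point in the tool frame, in m); z points along the fingers, y is the line along which they close (so a half turn about z gives the same grasp; the last joint's range is limited). The gripper opens to 88 mm and grips with 3 to 60 N. Pads are 20 mm wide; open, the fingers measure 115 mm over their backs; the gripper's body (75 mm by 178 mm) begins 61 mm behind the grasp point.
Start: joints at [-1.343, 0.359, 1.51, -0, 1.272, -0.115], TCP at [0.202, -0.565, 0.223] pointing down, gripper open.
Joint ranges: [-2.97, 2.97], [-1.01, 2.36], [0.21, 2.38], [-0.96, 4.11], [0.2, 2.71], [-2.98, 2.98]. Speed limits (rad/s): [2.39, 2.39, 3.14, 3.14, 3.14, 3.14].

## Interface

Orientations are given as a unit quaternion [w, x, y, z].
In Python, from rig import env gives the robot as it stands.
- The arm moves only by the tool step_arm, never from a script. Its argument "increments" is a list of rows, each a list of 3 entries, a list of its own where there are three numbers: the opening, from 0 (shut) to 1 (fully open), then the shift along the tool's x, y, z in units of 100 cm (1.0 is 100 cm), then the turn about the tool's z in units of 360 degrees (1.0 is 360 degrees). In form: [[hand, [x, y, z], turn], ...]. A call has 1 to 20 rows; each row is the pose to reach, as a shift and turn from the pose commanded when the call began, along the tool's axes at that moment, turning the shorter way round; what a row does not reach only later rows make up. A row lasts 1/8 s, in which the tool goes at most 62.5 mm and 10.7 degrees, less where a joint would pass 70% of its speed; a pose out of reach is approached as far as the arm can. A call with a number of a shift or a turn outside -1 to 1 is refused whole. A call with a gripper value outside its range is refused whole. The fingers move at their own pace and stop on an object; the grip force is fixed at half the most. Time passes only in rows, so rows that repeat a pose let the fingers close. It gives the time, the measured TCP pose, the force, the opening and the grip force at its end, in the units of the state.
- env.read_state(): the state, without advancing time (a new reading comes with each control period).
- env.read_camera(name): name is "scene" or "top" or "wrist"; returns a dict with "frame" (384x512x3 uint8, red, green, blue), "range_z" (384x512 float32, m along the optical axis (not along the pixel's ray), 0 where there is no reading), "fx", "fy", "cx", "cy" (pixels), "k1" (the pictures are not rectified: a ray, as slopes to the right and down, at radius r is drawn at 1 + k1 r^2 times it, then the intrinsics apply), "position" and "attitude" of the camera in the world; the wrist camera has in their place "mount" (4x4, takes a point from camera to tool coordinates, whose origin is the TCP and whose axes are the flange's). Camera axes: x right, y down, z forward; pixel columns grow to the right and rows downward; lengths in m; the calibration is good to about 2 mm. A picture is of the moment at which its call begins: read the wrist's pose just before it.
- env.hand_in(): hands the job in; it is judged then, once.
Trained networks look in a picture, given as the dict that the camera call returned (one of the last four; its "shot" number tells which), for a name from the list of things; names that differ only in an ending like _2 or _b are one class to them, and where a whole thing is asked for, a point or a joint stands for the part that bears it (a point fixed in the world has none). Each returns a list of dicts, best first, with "p" (0 to 1); they miss things now and then, are a little off and sometimes report something else, mostly with a low value. They report only what shows in the picture. A call takes as long as a camera call.
- env.regions_of(picture, name): "pixels" (384x512 bool, what is visible of it).
- env.spot_point(picture, name): "position" ([x, y, z] in m, in world coordinates, good to about 4 mm: a listed point, or the origin of a listed thing).
The state is a dict: "t": time; "joint_positions": joint angles; "joint_velocities": joint speeds; "tau": joint torques, N m; "eef_pos": TCP position; "ee_rot": TCP orientation; "wrist_force": force on the tool from outside, world axes, zero at the start; "torque": the same for the moment, N m; "gripper_width": opening from 0.0 (shut) to 1.0 (fully open); "grip_force": force on a finger pad.
Only numpy, scipy, OpenCV 4.12 (cv2) and the standard library are available. Lean on these libraries where they do the work, as an engineer would, in place of code of your own. Each camera call takes 0.05 s, during which the arm holds its last target. There are 200 camera calls.

## Task

On the small white water-filter unit, pull the sprung interlock bolt by its black knob all the way out to its stop. Then turn the knurled filter cell until the hidden keyways inside it drop over the pins, and push it down fully home against its spring. Finish while still holding the cell pushed home with the gripper, with the bolt left out and the other things on the ledge left where they are.

Things in the scene. Friction and masses are not known exactly. Their poses are not given: they have to be found in the camera images.
- station: White water-filter unit, fixed. Origin on the ledge under the vertical spigot axis. Flat housing top 40 mm above the ledge; from the axis it reaches 62 mm to its own +x and -x, 65 mm to +y, 125 mm to -y. The bolt lies on it on the -y side in a steel guide, 41 to 63 mm from the axis, top 64 mm above the ledge. The spigot (26 mm diameter, top at 78 mm) is covered by the filter cell.
- collar: Filter cell: knurled round grey collar, closed on top, 54 mm diameter (56 over the ribs), 55 mm high, 100 to 210 g. Origin at the centre of its underside, z up. Loose, standing over the spigot. In its lower 20 mm it has three hidden keyways 120 degrees apart. At the start it rests on the spigot's three hidden pins with its underside 65 mm above the ledge.
- keyed (a point): Point on the spigot axis, 50 mm above the ledge: where the cell's underside is after dropping over the pins. Keyways meet pins after a clockwise turn (from above) of 30 to 75 degrees (unknown; 6 degrees of play either way; the other way is farther). It then drops 15 mm onto a sprung ring, by itself or lightly pushed; if a sideways or twisting grip binds it, loosening the grip lets it drop.
- home (a point): Point on the spigot axis, 44 mm above the ledge, where the cell's underside is when fully home on a hard stop (cell top at 99 mm). The last 6 mm from the keyed height go against a spring, 5 N rising to 8 N; let go, the cell rises again.
- bolt (a joint): Travel of the interlock bolt in m: 0 fully in, 0.018 out at its hard stop. It slides level along the station's -y, away from the cell; while in, its tongue stands under the cell's edge and stops the drop. A light spring (1 to 2 N) draws it in but its friction (5 N) is stronger, so it needs about 7 N to pull out and stays where it is left.
- bolt_knob (a point): Grip point on the axis of the bolt's upright black knob, 85 mm above the ledge; the knob head is 16 mm in diameter, from 71 to 96 mm above the ledge. It is on the station's -y side, 70 mm from the spigot axis with the bolt in and 88 mm with the bolt out.
- vial: Bystander: amber vial with a white cap, 44 mm diameter, 66 mm high; origin at the centre of its underside. To be left alone.
- dosing_cup: Bystander: small clear dosing cup, 41 mm diameter, 38 mm high; origin at the centre of its underside. To be left alone.
- dropper: Bystander: brown dropper bottle with a black teat, 33 mm diameter, 102 mm high; origin at the centre of its underside. To be left alone.
- tall_bottle: Bystander: white tablet bottle with a screw cap, 62 mm diameter, 105 mm high; origin at the centre of its underside. To be left alone.
- carton: Bystander: small upright medicine carton, 50 x 50 x 76 mm; origin at the centre of its underside. To be left alone.

How it is judged:
By the outcome, as a careful person would: the job done as asked, in the order asked, and still so for the second after the job is handed in, while the arm keeps its last pose, push and grip.
It also fails if it takes over 48 s, if anything falls off the work surface, if the arm or the gripper's body presses on something with over 40 N, if the wrist force passes 120 N, or if a joint passes its speed limit or range.

## Working session

There is one attempt and no reset: what is moved stays moved. The work goes in short steps, Python scripts to look and compute and a tool call to move; the robot and the scene stay as the last step left them, time stands still between calls to the robot, and variables do not carry over. Pictures are saved under pics/ and viewed, at most 10 in all, crops included, and the job is handed in when it is done.

Besides the shell and the picture viewer there is one more tool, called after ">>>" as a command line: name --argument value ..., lists and objects as JSON in quotes. step_arm: Moves the arm, as the interface text tells. Its arguments: {"type":"object","properties":{"increments":{"type":"array","items":{"type":"array"}}},"required":["increments"]}

```bash
mkdir -p pics; ls; cat > h.py <<'E'
import numpy as np, cv2
from scipy.spatial.transform import Rotation as R
from rig import env
def q2m(q): return R.from_quat([q[1],q[2],q[3],q[0]]).as_matrix()
def campose(p,s):
    if 'mount' in p:
        M=np.array(p['mount']); T=np.eye(4); T[:3,:3]=q2m(s['ee_rot']); T[:3,3]=s['eef_pos']; return T@M
    T=np.eye(4); a=np.array(p['attitude']); T[:3,:3]=q2m(a) if a.size==4 else a.reshape(3,3); T[:3,3]=p['position']; return T
def cloud(p,s):
    h,w=p['range_z'].shape; v,u=np.mgrid[:h,:w]
    xd=(u-p['cx'])/p['fx']; yd=(v-p['cy'])/p['fy']; x,y=xd.copy(),yd.copy()
    for _ in range(8):
        f=1+p['k1']*(x*x+y*y); x,y=xd/f,yd/f
    z=p['range_z']; P=np.stack([x*z,y*z,z],-1); T=campose(p,s)
    P=P@T[:3,:3].T+T[:3,3]; P[z<=0]=np.nan; return P
def shot(n):
    s=env.read_state(); p=env.read_camera(n); return p,s
E
python3 - <<'E'
from h import *
s=env.read_state(); print({k:np.round(v,3) for k,v in s.items()}, env.hold_point_z)
ims=[]
for n in ['scene','top']:
    p,s=shot(n); ims.append(p['frame']); C=cloud(p,s)
    print(n,{k:np.round(v,3) for k,v in p.items() if k not in('frame','range_z')})
    for o in ['collar','bolt_knob','station','vial','dosing_cup','dropper','tall_bottle','carton']:
        r=env.spot_point(p,o)[:2]; m=env.regions_of(p,o)[:1]
        print(o,[(np.round(a['position'],4),round(a['p'],2)) for a in r], [(np.round(np.nanmedian(C[a['pixels']],0),3),np.round(np.nanpercentile(C[a['pixels']][:,2],97),3),int(a['pixels'].sum()),round(a['p'],2)) for a in m])
    cv2.imwrite(f'pics/{n}0.png',p['frame'][:,:,::-1])
E
```

```text
pics
{'t': np.float64(0.0), 'joint_positions': array([-1.343,  0.359,  1.511, -0.   ,  1.273, -0.115]), 'joint_velocities': array([ 0.   , -0.001, -0.002,  0.003, -0.001, -0.   ]), 'tau': array([ 4.0000e-03, -5.1536e+01, -2.7072e+01,  6.8000e-02,  3.5000e-02,
       -0.0000e+00]), 'eef_pos': array([ 0.202, -0.564,  0.222]), 'ee_rot': array([-0.001,  0.985,  0.171, -0.   ]), 'wrist_force': array([0.227, 0.881, 0.49 ]), 'torque': array([0.031, 0.001, 0.002]), 'grip_force': np.float64(0.0), 'gripper_width': np.float64(1.0)} -0.0187
scene {'fx': np.float64(367.137), 'fy': np.float64(367.137), 'cx': np.float64(248.633), 'cy': np.float64(192.117), 'k1': np.float64(-0.114), 'position': array([0.011, 0.629, 0.663]), 'attitude': array([ 0.157, -0.265,  0.836, -0.455]), 'shot': np.int64(1)}
collar [(array([ 0.515 , -0.0295,  0.061 ]), 0.79)] [(array([ 0.499, -0.012,  0.104]), np.float64(0.12), 491, 0.82)]
bolt_knob [(array([ 0.5253, -0.1012,  0.0868]), 0.48)] [(array([ 0.524, -0.096,  0.088]), np.float64(0.096), 35, 0.38)]
station [(array([ 0.5084, -0.0334, -0.0006]), 0.57)] [(array([ 0.492, -
[... 1117 characters left out ...]
ay([6.609e-01, 1.422e-01, 4.000e-04]), 0.46)] []
station [(array([ 0.5096, -0.0337, -0.0034]), 0.79)] [(array([ 0.515, -0.068,  0.039]), np.float64(0.063), 2238, 0.88)]
vial [(array([ 0.4631,  0.0775, -0.0029]), 0.68)] [(array([0.461, 0.077, 0.063]), np.float64(0.068), 179, 0.61)]
dosing_cup [(array([ 4.041e-01, -6.070e-02, -3.000e-04]), 0.53)] []
dropper [(array([0.6606, 0.1431, 0.0014]), 0.56)] [(array([0.658, 0.136, 0.061]), np.float64(0.1), 120, 0.56)]
tall_bottle [(array([ 0.5018, -0.4013, -0.0027]), 0.87)] [(array([ 0.498, -0.386,  0.082]), np.float64(0.107), 454, 0.61)]
carton [(array([ 0.6696, -0.0908,  0.0031]), 0.56)] [(array([ 0.661, -0.089,  0.074]), np.float64(0.079), 362, 0.9)]
```

```bash
python3 - <<'E'
from h import *
a=cv2.imread('pics/top0.png'); b=cv2.imread('pics/scene0.png')
print(np.round(env.read_camera('wrist')['mount'],3))
cv2.imwrite('pics/both.png',np.vstack([cv2.resize(a[80:300,140:440],None,fx=1.36,fy=1.36),cv2.resize(b[60:330,60:468],(408,270))]))
E
```

```text
[[ 0.001 -0.952 -0.306  0.085]
 [ 1.     0.001  0.     0.001]
 [-0.    -0.306  0.952 -0.163]
 [ 0.     0.     0.     1.   ]]
```

View pics/both.png

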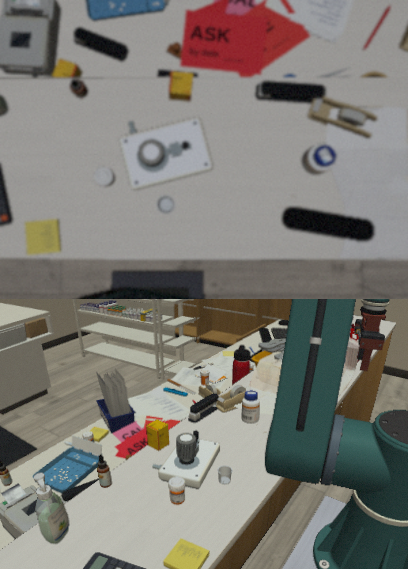

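>>> step_arm --increments '[[1,[0.046,-0.036,-0.03],0],[1,[0.092,-0.072,-0.03],0],[1,[0.138,-0.108,-0.03],0.005],[1,[0.184,-0.144,-0.03],0.01],[1,[0.23,-0.18,-0.03],0.015],[1,[0.276,-0.216,-0.03],0.02],[1,[0.322,-0.252,-0.03],0.025],[1,[0.368,-0.288,-0.03],0.027],[1,[0.414,-0.324,-0.03],0.027],[1,[0.461,-0.359,-0.03],0.027],[1,[0.461,-0.359,-0.03],0.027],[1,[0.461,-0.359,-0.03],0.027],[1,[0.461,-0.359,-0.03],0.027]]'

```text
t: 3.38
eef_pos: [0.5145, -0.0731, 0.2526]
ee_rot: [0.0, 0.996, 0.086, -0.0]
wrist_force: [-0.5, -0.3, -0.2]
gripper_width: 0.999
grip_force: 0.0
```

```bash
cat > look.py <<'E'
from h import *
import sys
p,s=shot('wrist'); C=cloud(p,s); n=sys.argv[1]
print('tcp',np.round(s['eef_pos'],4),'yaw',np.degrees(np.arctan2(*q2m(s['ee_rot'])[[1,0],0])).round(2),'t',s['t'],'tilt',np.round(q2m(s['ee_rot'])[:,2],4))
for o in ['collar','bolt_knob','station']:
    r=env.spot_point(p,o)[:2]; print(o,[(np.round(a['position'],4),round(a['p'],2)) for a in r])
    for a in env.regions_of(p,o)[:1]:
        m=a['pixels']; Q=C[m]; Q=Q[~np.isnan(Q[:,0])]; zt=np.percentile(Q[:,2],98)
        T=Q[Q[:,2]>zt-.006]; (c,rad)=cv2.minEnclosingCircle((T[:,:2]*1000).astype(np.float32))
        print('  mask',m.sum(),'ztop',zt.round(4),'n',len(T),'top mean',T.mean(0).round(4),'circ',np.round(c,1),round(rad,1),'bbox',np.argwhere(m).min(0),np.argwhere(m).max(0),'p',round(a['p'],2))
cv2.imwrite(f'pics/{n}.png',p['frame'][:,:,::-1]); np.save(f'pics/{n}.npy',C)
E
python3 look.py w1
```

```text
tcp [ 0.5145 -0.0731  0.2526] yaw 9.83 t 3.375 tilt [-5.e-04 -2.e-04 -1.e+00]
collar [(array([ 0.5072, -0.0337,  0.0681]), 0.76)]
  mask 3083 ztop 0.1228 n 2548 top mean [ 0.5126 -0.0296  0.1212] circ [511.3 -29.4] 27.0 bbox [147 182] [210 242] p 0.92
bolt_knob [(array([ 0.5303, -0.1001,  0.0855]), 0.79)]
  mask 520 ztop 0.098 n 180 top mean [ 0.5314 -0.1005  0.0964] circ [ 531.1 -100.9] 7.6 bbox [157 242] [177 296] p 0.91
station [(array([ 0.5126, -0.0265, -0.0052]), 0.58), (array([ 0.6671,  0.1398, -0.0008]), 0.19)]
  mask 14070 ztop 0.0658 n 1074 top mean [ 0.5266 -0.0839  0.0706] circ [517.1 -60. ] 56.4 bbox [ 85 158] [217 328] p 0.94
```

View pics/w1.png

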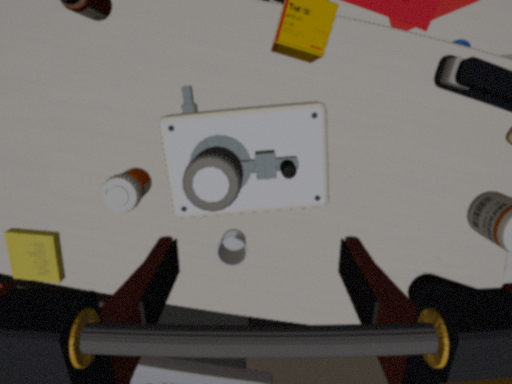

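```bash
cat > rect.py <<'E'
from h import *
import sys
C=np.load(f'pics/{sys.argv[1]}.npy'); Q=C.reshape(-1,3); Q=Q[~np.isnan(Q[:,0])]
d=np.hypot(Q[:,0]-.52,Q[:,1]+.06)
H=Q[(abs(Q[:,2]-.040)<.006)&(d<.13)]; print('house z',np.median(H[:,2]),len(H), 'table',np.median(Q[(abs(Q[:,2])<.012)&(d<.25)][:,2]))
(c,sz,a)=cv2.minAreaRect((H[:,:2]*1000).astype(np.float32)); print('rect',np.round(c,1),np.round(sz,1),a)
th=np.radians(a if sz[0]<sz[1] else a-90)
for t in (th,):
    # centre is 30 mm to station -y of axis
    print('yaw',np.degrees(t),'axis',np.round(np.array(c)-30*np.array([np.sin(t),-np.cos(t)]),1),'knob0',np.round(np.array(c)+40*np.array([np.sin(t),-np.cos(t)]),1))
E
python3 rect.py w1
```

```text
house z 0.04096054784104933 12684 table 0.0011460937208536415
rect [519.5 -58.1] [196.9 236.9] 47.02500915527344
yaw 47.02500915527344 axis [497.5 -37.7] knob0 [548.8 -85.4]
```

>>> step_arm --increments '[[0.7,[0.01,0.014,0.03],0],[0.45,[0.015,0.028,0.06],0.006],[0.45,[0.015,0.028,0.08],0.012],[0.45,[0.015,0.028,0.08],0.012],[0.45,[0.015,0.028,0.08],0.012]]'

```text
t: 4.35
eef_pos: [0.5352, -0.0971, 0.1734]
ee_rot: [0.0, 0.999, 0.049, 0.0]
wrist_force: [0.6, 0.1, 0.2]
gripper_width: 0.477
grip_force: 0.0
```

```bash
python3 look.py w2; python3 rect.py w2
```

```text
tcp [ 0.5352 -0.0971  0.1734] yaw 5.64 t 4.35 tilt [ 8.e-04 -1.e-04 -1.e+00]
collar [(array([ 0.5081, -0.0287,  0.0637]), 0.68)]
  mask 5471 ztop 0.1226 n 3893 top mean [ 0.5133 -0.0301  0.1211] circ [520.4 -36.9] 38.7 bbox [186 125] [274 208] p 0.79
bolt_knob [(array([ 0.5297, -0.0996,  0.0898]), 0.8)]
  mask 1067 ztop 0.098 n 307 top mean [ 0.5313 -0.1011  0.0964] circ [ 530.4 -101. ] 7.9 bbox [190 205] [223 277] p 0.63
station [(array([ 0.5109, -0.0269, -0.0034]), 0.71)]
  mask 19232 ztop 0.0834 n 426 top mean [ 0.5328 -0.1012  0.0945] circ [ 537.5 -107.5] 17.2 bbox [112 107] [257 319] p 0.73
house z 0.041041186109260774 16632 table 0.00110644235617402
rect [520.  -58.6] [197.2 236.9] 47.250179290771484
yaw 47.250179290771484 axis [497.9 -38.3] knob0 [549.3 -85.8]
```

```bash
python3 - <<'E'
s=open('rect.py').read()
s=s.replace("H=Q[","M=(abs(C[...,2]-.041)<.004).astype(np.uint8)\nM=cv2.morphologyEx(M,cv2.MORPH_OPEN,np.ones((5,5)))\nk,L,st,_=cv2.connectedComponentsWithStats(M)\nH=C[L==1+st[1:,4].argmax()]\n#")
open('rect.py','w').write(s)
E
python3 rect.py w1; python3 rect.py w2; python3 - <<'E'
from h import *
for n in ['w1','w2']:
    C=np.load(f'pics/{n}.npy').reshape(-1,3); C=C[~np.isnan(C[:,0])]
    for lab,c,r,z0,z1 in [('collar',(.512,-.03),.035,.112,.13),('knob',(.531,-.1),.014,.09,.105)]:
        T=C[(np.hypot(C[:,0]-c[0],C[:,1]-c[1])<r)&(C[:,2]>z0)&(C[:,2]<z1)]
        q,rad=cv2.minEnclosingCircle((T[:,:2]*1000).astype(np.float32)); print(n,lab,np.round(q,1),round(rad,1),'z',np.median(T[:,2]).round(4),len(T))
E
```

```text
rect [518.9 -58.6] [121.7 186.8] 15.19190788269043
yaw 15.191907882690431 axis [511.1 -29.6] knob0 [529.4 -97.2]
rect [519.1 -58.6] [121.4 186.9] 14.801294326782227
yaw 14.801294326782227 axis [511.4 -29.6] knob0 [529.3 -97.2]
w1 collar [511.4 -29.4] 27.8 z 0.1212 2663
w1 knob [ 530.5 -101.4] 8.1 z 0.0965 204
w2 collar [511.6 -29.5] 27.8 z 0.1211 4132
w2 knob [ 530.4 -101. ] 7.9 z 0.0965 325
```

>>> step_arm --increments '[[0.45,[-0.005,0.0035,0.02],-0.026],[0.45,[-0.005,0.0035,0.05],-0.026],[0.45,[-0.005,0.0035,0.08],-0.026],[0.45,[-0.005,0.0035,0.1],-0.026],[0.45,[-0.005,0.0035,0.103],-0.026],[0.45,[-0.005,0.0035,0.103],-0.026],[0,[-0.005,0.0035,0.103],-0.026],[0,[-0.005,0.0035,0.103],-0.026],[0,[-0.005,0.0035,0.103],-0.026],[0,[-0.005,0.0035,0.103],-0.026],[0,[-0.005,0.0035,0.103],-0.026],[0,[-0.005,0.0035,0.103],-0.026]]'

```text
t: 6.2
eef_pos: [0.5304, -0.1008, 0.0702]
ee_rot: [-0.0, 0.991, 0.13, 0.0]
wrist_force: [-0.7, 3.0, 5.2]
gripper_width: 0.174
grip_force: 30.0
```

>>> step_arm --increments '[[0,[0,0.004,0],0],[0,[0,0.008,0],0],[0,[0,0.012,0],0],[0,[0,0.012,0],0]]'

```text
t: 6.7
eef_pos: [0.5333, -0.1116, 0.0701]
ee_rot: [-0.001, 0.992, 0.13, 0.0]
wrist_force: [0.2, 5.5, 7.4]
gripper_width: 0.174
grip_force: 30.0
```

>>> step_arm --increments '[[0,[0,0.002,0],0],[0,[0,0.004,0],0],[0,[0,0.004,0],0]]'

```text
t: 7.08
eef_pos: [0.5339, -0.1141, 0.0701]
ee_rot: [-0.002, 0.992, 0.13, -0.0]
wrist_force: [-0.4, 10.8, 9.1]
gripper_width: 0.176
grip_force: 30.0
```

>>> step_arm --increments '[[0,[0,0.002,0],0],[0,[0,0.003,0],0],[0,[0,0.003,0],0]]'

```text
t: 7.45
eef_pos: [0.5338, -0.1144, 0.0699]
ee_rot: [-0.004, 0.992, 0.129, -0.0]
wrist_force: [0.1, 19.9, 11.5]
gripper_width: 0.173
grip_force: 30.0
```

>>> step_arm --increments '[[0.45,[0,-0.001,0],0],[0.45,[0,-0.002,0],0],[0.45,[0,-0.002,0],0],[0.45,[0,-0.002,-0.03],0],[0.6,[0,-0.002,-0.06],0],[0.8,[0,-0.002,-0.09],0],[1,[0,-0.002,-0.11],0],[1,[0,-0.002,-0.11],0],[1,[0,-0.002,-0.11],0]]'

```text
t: 8.57
eef_pos: [0.5339, -0.1175, 0.1788]
ee_rot: [-0.0, 0.992, 0.13, -0.001]
wrist_force: [-1.0, -0.1, 0.2]
gripper_width: 0.975
grip_force: 0.0
```

```bash
cat look.py > l2.py; sed -i 's/,.station.\]/]/' l2.py; cat >> l2.py <<'E'
C=C.reshape(-1,3); C=C[~np.isnan(C[:,0])]
for lab,c,r,z0,z1 in [('collar',(.5114,-.0295),.035,zc-.008 if (zc:=np.nanpercentile(C[np.hypot(C[:,0]-.5114,C[:,1]+.0295)<.02][:,2],50)) else 0,zc+.008),('knob',(.534,-.113),.018,.09,.105)]:
    T=C[(np.hypot(C[:,0]-c[0],C[:,1]-c[1])<r)&(C[:,2]>z0)&(C[:,2]<z1)]
    if len(T)>20:
        q,rad=cv2.minEnclosingCircle((T[:,:2]*1000).astype(np.float32)); print(lab,np.round(q,1),round(rad,1),'z',np.median(T[:,2]).round(4),len(T),'dist',np.hypot(q[0]-511.4,q[1]+29.5).round(1))
E
python3 l2.py w3
```

```text
tcp [ 0.5339 -0.1175  0.1788] yaw 14.95 t 8.575 tilt [-1.2e-03  3.0e-04 -1.0e+00]
collar [(array([ 0.5098, -0.0306,  0.065 ]), 0.58)]
  mask 5412 ztop 0.1227 n 3899 top mean [ 0.5136 -0.0305  0.1211] circ [515.7 -35.6] 33.9 bbox [164  97] [247 183] p 0.91
bolt_knob []
  mask 1107 ztop 0.098 n 300 top mean [ 0.5348 -0.1144  0.0964] circ [ 534.  -114.5] 7.9 bbox [182 196] [214 269] p 0.79
collar [511.7 -29.9] 27.6 z 0.1211 4118 dist 0.5
knob [ 533.9 -114.4] 7.9 z 0.0966 313 dist 87.8
```

>>> step_arm --increments '[[1,[0.0,-0.04,0],-0.028],[1,[0.001,-0.08,0],-0.056],[1,[0.001,-0.0906,0],-0.083],[1,[0.001,-0.0906,0],-0.083],[1,[0.001,-0.0906,0.02],-0.083],[1,[0.001,-0.0906,0.05],-0.083],[1,[0.001,-0.0906,0.08],-0.083],[1,[0.001,-0.0906,0.087],-0.083],[1,[0.001,-0.0906,0.087],-0.083],[1,[0.001,-0.0906,0.087],-0.083]]'

```text
t: 10.07
eef_pos: [0.5131, -0.03, 0.0936]
ee_rot: [0.0, 0.925, 0.381, 0.001]
wrist_force: [-0.2, 0.4, -0.6]
gripper_width: 0.996
grip_force: 0.0
```

>>> step_arm --increments '[[1,[-0.001,-0.0013,0.001],0],[1,[-0.001,-0.0013,0.001],0],[0.5,[-0.001,-0.0013,0.001],0],[0,[-0.001,-0.0013,0.001],0],[0,[-0.001,-0.0013,0.001],0],[0,[-0.001,-0.0013,0.001],0],[0,[-0.001,-0.0013,0.001],0],[0,[-0.001,-0.0013,0.001],0]]'

```text
t: 11.08
eef_pos: [0.5105, -0.0294, 0.0917]
ee_rot: [-0.0, 0.924, 0.381, 0.0]
wrist_force: [0.2, 0.2, -0.4]
gripper_width: 0.608
grip_force: 30.0
```

>>> step_arm --increments '[[0,[0,0,0.001],0.02],[0,[0,0,0.002],0.04],[0,[0,0,0.002],0.06],[0,[0,0,0.002],0.075],[0,[0,0,0.002],0.075]]'

```text
t: 11.7
eef_pos: [0.5117, -0.0297, 0.0912]
ee_rot: [0.0, 0.988, 0.154, 0.001]
wrist_force: [-1.8, -0.1, 12.7]
gripper_width: 0.606
grip_force: 30.0
```

>>> step_arm --increments '[[0,[0,0,0.0],0.01],[0,[0,0,0.0],0.02],[0,[0,0,0],0.03],[0,[0,0,0],0.03]]'

```text
t: 12.2
eef_pos: [0.5116, -0.0299, 0.0912]
ee_rot: [0.001, 0.998, 0.061, 0.001]
wrist_force: [-2.4, -1.5, 14.1]
gripper_width: 0.61
grip_force: 30.0
```

>>> step_arm --increments '[[0,[0,0,0.0],0.01],[0,[0,0,0],0.02],[0,[0,0,0],0.02]]'

```text
t: 12.58
eef_pos: [0.5115, -0.03, 0.0912]
ee_rot: [0.001, 1.0, -0.002, 0.001]
wrist_force: [-2.5, -2.0, 13.3]
gripper_width: 0.608
grip_force: 30.0
```

>>> step_arm --increments '[[0,[0,0,0.0],0.01],[0,[0,0,0],0.02],[0,[0,0,0],0.02]]'

```text
t: 12.95
eef_pos: [0.5113, -0.0303, 0.0908]
ee_rot: [0.001, 0.998, -0.064, 0.001]
wrist_force: [-1.5, -2.6, 9.5]
gripper_width: 0.608
grip_force: 30.0
```

>>> step_arm --increments '[[0,[0,0,0.0],0.01],[0,[0,0,0],0.02],[0,[0,0,0],0.02]]'

```text
t: 13.32
eef_pos: [0.5103, -0.0292, 0.0896]
ee_rot: [-0.0, 0.992, -0.127, -0.0]
wrist_force: [-0.3, 0.4, -1.4]
gripper_width: 0.609
grip_force: 30.0
```

>>> step_arm --increments '[[0,[0,0,0.003],0],[0,[0,0,0.006],0],[0,[0,0,0.006],0]]'

```text
t: 13.7
eef_pos: [0.5102, -0.0292, 0.0834]
ee_rot: [-0.0, 0.992, -0.126, -0.0]
wrist_force: [-0.4, 0.3, -2.6]
gripper_width: 0.608
grip_force: 30.0
```

>>> step_arm --increments '[[0,[0,0,0.003],0],[0,[0,0,0.006],0],[0,[0,0,0.009],0],[0,[0,0,0.009],0]]'

```text
t: 14.2
eef_pos: [0.5102, -0.0292, 0.0747]
ee_rot: [-0.0, 0.992, -0.127, -0.0]
wrist_force: [-0.3, 1.4, 1.5]
gripper_width: 0.606
grip_force: 30.0
```

>>> step_arm --increments '[[0,[0,0,0.002],0],[0,[0,0,0.004],0],[0,[0,0,0.005],0],[0,[0,0,0.005],0]]'

```text
t: 14.7
eef_pos: [0.5104, -0.0292, 0.0707]
ee_rot: [-0.0, 0.992, -0.127, 0.0]
wrist_force: [-3.0, 2.2, 15.3]
gripper_width: 0.608
grip_force: 30.0
```

>>> step_arm --increments '[[0,[0,0,0.001],0],[0,[0,0,0.001],0],[0,[0,0,0.001],0]]'

```text
t: 15.08
eef_pos: [0.5105, -0.0292, 0.0706]
ee_rot: [-0.0, 0.992, -0.126, 0.0]
wrist_force: [-6.0, 2.8, 25.3]
gripper_width: 0.605
grip_force: 30.0
```

```bash
python3 l2.py w4; python3 - <<'E'
from h import *
for n in ['scene','top']:
    p,s=shot(n)
    cv2.imwrite(f'pics/{n}1.png',p['frame'][:,:,::-1]); 
    for o in ['collar','bolt_knob','vial','dosing_cup','dropper','tall_bottle','carton']: print(n,o,[(np.round(a['position'],3),round(a['p'],2)) for a in env.spot_point(p,o)[:1]])
E
```

```text
tcp [ 0.5105 -0.0292  0.0706] yaw -14.53 t 15.075 tilt [ 7.e-04  0.e+00 -1.e+00]
collar [(array([ 0.5096, -0.03  ,  0.0447]), 0.9)]
  mask 11626 ztop 0.1016 n 8874 top mean [ 0.5149 -0.0305  0.1001] circ [511.9 -29.7] 27.1 bbox [195 201] [324 315] p 0.8
bolt_knob [(array([ 0.5341, -0.1144,  0.0882]), 0.63)]
  mask 3247 ztop 0.0979 n 928 top mean [ 0.5353 -0.1129  0.0962] circ [ 534.3 -114.1] 7.9 bbox [151 311] [225 444] p 0.72
collar [518.1 -31.2] 33.4 z 0.1002 10201 dist 6.9
knob [ 534.2 -114.2] 8.1 z 0.0966 1025 dist 87.8
scene collar [(array([ 0.512, -0.031,  0.036]), 0.93)]
scene bolt_knob []
scene vial [(array([0.46 , 0.078, 0.001]), 0.64)]
scene dosing_cup [(array([ 0.404, -0.053,  0.002]), 0.52)]
scene dropper [(array([ 0.667,  0.143, -0.   ]), 0.87)]
scene tall_bottle [(array([ 0.504, -0.393, -0.003]), 0.8)]
scene carton [(array([ 0.668, -0.09 , -0.   ]), 0.62)]
top collar []
top bolt_knob [(array([0.664, 0.14 , 0.003]), 0.56)]
top vial [(array([0.464, 0.078, 0.001]), 0.61)]
top dosing_cup [(array([ 0.404, -0.058,  0.002]), 0.49)]
top dropper [(array([ 0.662,  0.142, -0.001]), 0.6)]
top tall_bottle [(array([ 0.5, -0.4,  0. ]), 0.98)]
top carton [(array([ 0.668, -0.091,  0.004]), 0.84)]
```

View pics/w4.png

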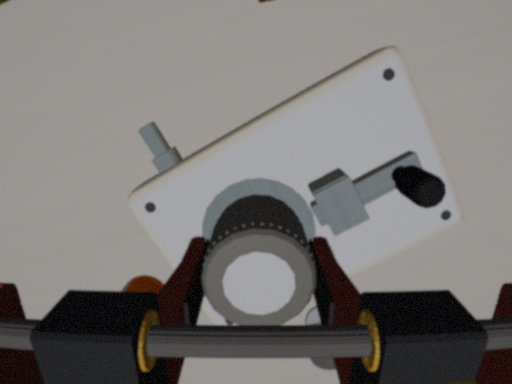

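The wrist view shows the cell at (258, 275) held between both fingers. The knob is at (420, 185), with the bolt bar drawn out of its guide. The cell top has dropped 20.9 mm, which puts it home. I'll check that the hold is steady.

>>> step_arm --increments '[[0,[0,0,0],0],[0,[0,0,0],0],[0,[0,0,0],0],[0,[0,0,0],0],[0,[0,0,0],0],[0,[0,0,0],0]]'

```text
t: 16.88
eef_pos: [0.5105, -0.0293, 0.0706]
ee_rot: [-0.0, 0.992, -0.126, 0.0]
wrist_force: [-6.9, 2.8, 25.8]
gripper_width: 0.608
grip_force: 30.0
```

```bash
python3 -c "
from rig import env
print(env.hand_in())"
```

```text
the job is handed in; nothing more can be done
None
```

The job is handed in at about 17 s: the bolt was pulled out to its stop (knob 87.8 mm from the axis), the cell was turned about 59° clockwise, dropped over the pins and pushed home (top down 20.9 mm of 21), and the gripper is still holding it there at a steady 26 N, with the other things where they were.

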